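# Pedal-bin a used syringe

### The arm

A 6-joint arm with a two-finger parallel gripper is mounted at the origin on the work surface. World frame = base frame: x ahead of the robot, y to its left, z up, the work surface at z = 0. Lengths are in m, angles in rad, forces in N, time in s.
With the tool pointing down it reaches from about 0.25 to 0.725 m from the base axis. Payload 4 kg.
Tool frame: the origin (TCP) lies at the very end of the fingers, on their centre line; the grasp point (between the pads) lies 19 mm behind it; z points along the fingers, y is the line along which they close (so a half turn about z gives the same grasp; the last joint's range is limited). The gripper opens to 85 mm and grips with 20 to 120 N. Pads are 22 mm wide; open, the fingers measure 114 mm over their backs; the gripper's body (76 mm by 85 mm) begins 54 mm behind the grasp point. The pads swing forward as they close: fully open they stand 13 mm farther back than shut.
Start: joints at [0, 0.241, 0.005, 1.335, 0, 1.571], TCP at [0.5, -0, 0.231] pointing down, gripper open.
Joint ranges: [-2.72, 2.72], [-1.05, 1.87], [-1.09, 1.28], [-1.99, 2.15], [-1.42, 1.44], [-3.14, 3.14]. Speed limits (rad/s): [2.79, 2.79, 3.14, 3.14, 3.14, 3.14].

### API

Orientations are given as [roll, pitch, yaw] about the fixed x, y, z axes, in that order (R = Rz(yaw) Ry(pitch) Rx(roll)).
In Python, from plant import observe, camera, job_done gives the robot as it stands.
- The arm moves only by the tool arm_command, never from a script. Its argument "targets" is a list of rows, each a list of 6 numbers: the shift along the tool's x, y, z each as a share of 20 cm, from -1 to 1, then the turn, a rotation vector about the tool's x, y, z each as a share of 30 degrees, from -1 to 1. In form: [[x, y, z, wx, wy, wz], ...]. A call has exactly 8 rows; each row is the pose to reach, as a shift and turn from the pose commanded when the call began, along the tool's axes at that moment; what a row does not reach only later rows make up. A row lasts 1/8 s, in which the tool goes at most 62.5 mm and 10.7 degrees, less where a joint would pass 70% of its speed; a pose out of reach is approached as far as the arm can. A call with a number of a shift or a turn outside -1 to 1 is refused whole. A call with a gripper value outside its range is refused whole. "fingers" is the opening, from -1 (shut) to 1 (fully open), set as the call begins (left out, the last holds). The fingers move at their own pace and stop on an object; "force" is the grip in N (left out, the last holds). Time passes only in rows, so rows that repeat a pose let the fingers close, or fill a call up. It gives the time, the measured TCP pose, the force, the opening and the grip force at its end, in the units of the state.
- observe(): the state, without advancing time (a new reading comes with each control period).
- camera(name): name is "scene" or "side" or "wrist"; returns a dict with "image" (400x640x3 uint8, red, green, blue), "z_map" (400x640 float32, m along the optical axis (not along the pixel's ray), 0 where there is no reading), "camera_matrix" (3x3 intrinsics, pixels), "world_from_camera" (4x4, takes a point from camera to world coordinates). Camera axes: x right, y down, z forward; pixel columns grow to the right and rows downward; lengths in m; the calibration is good to about 2 mm. A picture is of the moment at which its call begins.
- job_done(): hands the job in; it is judged then, once.
The state is a dict: "clock": time; "joint_positions": joint angles; "dq": joint speeds; "tau": joint torques, N m; "tool_pos": TCP position; "ee_rot": TCP orientation; "force": force on the tool from outside, world axes, zero at the start; "ft_torque": the same for the moment, N m; "width": finger opening in m; "grip_force": force on a finger pad.
Only numpy, scipy, OpenCV 4.12 (cv2) and the standard library are available. Lean on these libraries where they do the work, as an engineer would, in place of code of your own. Each camera call takes 0.05 s, during which the arm holds its last target. There are 200 camera calls.

### The job

Throw away the used syringe that lies on the table: open the bin by pressing its pedal all the way down with the gripper, so that the lid swings right over and stays open by itself, drop the syringe into the bin, then tip the lid forward so that the bin is shut again. Leave the other things on the table where they are.

Things in the scene. Friction and masses are not known exactly. Their poses are not given: they have to be found in the camera images.
- waste_bin: small stainless-steel pedal bin, rectangular, 150 mm deep (own x), 200 mm wide (own y), rim 222 mm and shut lid 238 mm above the table; it stands firm. Origin: centre of its underside on the table; the front with the pedal faces own -x, the lid hinges at the back. Walls 5 mm, inner opening 140 by 190 mm, inner floor 41 mm above the table
- bin_mouth (a point): centre of the bin's mouth at rim height, 222 mm above the table (covered by the lid while shut); axes as the bin's
- pedal_pad (a point): middle of the top of the pedal's rubber pad (44 mm front to back, 76 mm wide), low in front of the bin: 41 mm before its front wall (own x of the bin -116 mm), 51 mm above the table at rest, 24 mm at the stop. The pedal pivots on a line 96 mm behind this point, 17 mm above the table. Axes turn with the pedal; at rest they are the bin's
- bin_pedal (a joint): pedal angle, rad: 0 up, 0.27 down on its rubber stop. A rod ties it to the lid: lid angle = 6.67 x pedal angle. Pressing slowly takes about 10 N at the pad, most at the start, hardly any near the end (over 20 N if quick), rising sharply on the stop; let go before about 0.2 it springs back and the lid drops shut; pressed to its stop it stays down, as the open lid leans back past its balance
- bin_lid (a joint): lid angle, rad, about the back rim (own x of the bin +75 mm, 230 mm up, along own y): 0 shut, 1.8 fully open, leaning back 0.23 rad beyond upright, where it stays by itself; its hinge is a little stiff. Tipped forward past about 1.25 it falls shut by its own weight and lifts the pedal
- lid_edge (a point): middle of the lid's free (front) edge, on its upper face, 150 mm from the hinge line; the lid is a flat steel plate 156 by 206 mm, 14 mm thick, its middle raised. Open, this edge is uppermost, about 375 mm above the table. Axes turn with the lid; at lid angle 0 they are the bin's
- syringe: used 20 ml plastic syringe without needle lying on the table, white, barrel 23 mm thick and 84 mm long, overall 118 mm, 25 g. Origin: under the barrel's middle, on the table; own x runs along the barrel to the nozzle; the finger flange (40 mm wide, own y) is at own x = -43 mm and keeps it from rolling, the plunger's end at -64 mm
- syringe_mid (a point): middle of the syringe's barrel, on its axis, 11.5 mm from its underside; axes as the syringe's
- canister: open stainless pot, 100 mm across, 125 mm high, standing; origin: centre of its underside; leave it alone
- spray_can: standing spray can, 58 mm across, 190 mm high; origin: centre of its underside; leave it alone
- amber_bottle: standing brown glass bottle, 60 mm across, 135 mm high; origin: centre of its underside; leave it alone
- instrument_tray: flat steel tray with two instruments, 160 by 240 mm, 25 mm high; origin: centre of its underside; leave it alone
Mind the look-alikes: they are no part of the job. Of the things that look like the syringe, take the one that is nearest to the robot's base at the start.

How it is judged:
By the outcome, as a careful person would: the job done as asked, in the order asked, and still so for the second after the job is handed in, with the robot touching nothing.
It also fails if it takes over 64 s, if anything falls off the work surface, if the arm or the gripper's body presses on something with over 40 N, if the wrist force passes 120 N, or if a joint passes its speed limit or range.

## Working session

There is one attempt and no reset: what is moved stays moved. The work goes in short steps, Python scripts to look and compute and a tool call to move; the robot and the scene stay as the last step left them, time stands still between calls to the robot, and variables do not carry over. Pictures are saved under pics/ and viewed, at most 10 in all, crops included, and the job is handed in when it is done.

Besides the shell and the picture viewer there is one more tool, called after ">>>" as name(argument=value, ...), one argument or row to a line, values as JSON. arm_command: Moves the arm, as the interface text tells. Shift numbers are shares of 20 cm and turn numbers shares of 30 degrees, none past 1 either way. Its arguments: {"type":"object","properties":{"targets":{"type":"array","items":{"type":"array","items":{"type":"number"}}},"fingers":{"type":"number"},"force":{"type":"number"}},"required":["targets"]}

```bash
ls; mkdir -p pics
python3 - <<'E'
from plant import observe,camera
import cv2,numpy as np,pickle
d={n:camera(n) for n in("scene","side")}
pickle.dump(d,open("v0.pkl","wb"))
for n in d: cv2.imwrite(f"pics/{n}0.png",d[n]["image"][:,:,::-1]); print(n,d[n]["world_from_camera"].round(3).tolist())
print(observe())
E
```

```text
pics
scene [[0.765, 0.398, -0.506, 1.129], [0.644, -0.47, 0.604, -0.805], [0.003, -0.787, -0.616, 0.867], [0.0, 0.0, 0.0, 1.0]]
side [[0.904, -0.248, 0.35, -0.068], [-0.428, -0.5, 0.753, -1.392], [-0.011, -0.83, -0.558, 1.102], [0.0, 0.0, 0.0, 1.0]]
{'clock': 0.1, 'joint_positions': array([-2.42813828e-05,  2.41341442e-01,  3.83415551e-03,  1.33519771e+00,
       -3.88105755e-05,  1.57079353e+00]), 'dq': array([-0.0002552 , -0.00233056,  0.00218996,  0.00133583,  0.0011568 ,
        0.00109293]), 'tau': array([-3.57412864e-04, -3.73140085e+01,  2.53010201e+01,  1.07858295e-02,
        2.43542411e-05, -2.54672034e-05]), 'tool_pos': array([ 4.99423016e-01, -2.39056911e-05,  2.30490618e-01]), 'ee_rot': array([-3.13968398e+00,  3.88051693e-05,  1.57077491e+00]), 'force': array([ 0.32565802, -0.74182723, -0.15777325]), 'ft_torque': array([-0.00456021,  0.04428237, -0.00229104]), 'grip_force': 0.0, 'width': 0.08528496808836399}
```

View pics/scene0.png

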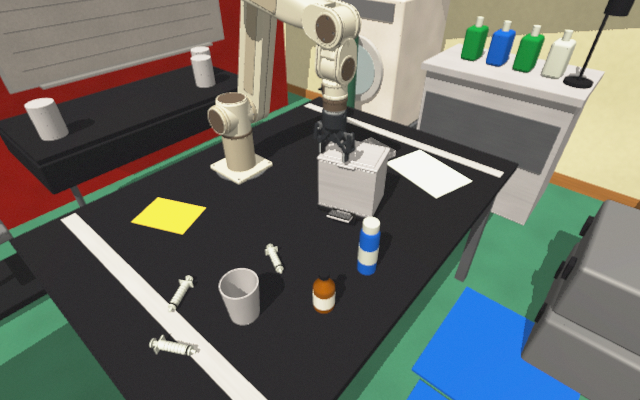

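View pics/side0.png

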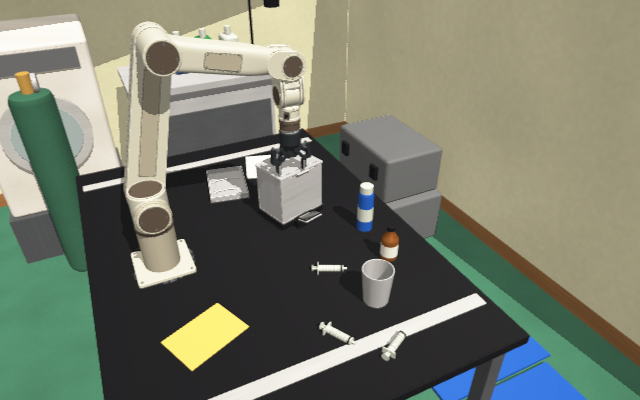

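The scene view shows three syringes, at about (275,258), (180,293) and (173,346). The bin is at (353,180) with its pedal at (341,215), the canister at (240,297), the spray can at (369,247) and the bottle at (324,295). Next I'll measure the syringes and the bin.

```bash
cat > h.py <<'E'
import numpy as np,cv2
def cloud(c):
    z=c["z_map"];K=c["camera_matrix"];T=c["world_from_camera"]
    v,u=np.mgrid[:z.shape[0],:z.shape[1]]
    P=np.stack([(u-K[0,2])/K[0,0]*z,(v-K[1,2])/K[1,1]*z,z],-1)@T[:3,:3].T+T[:3,3]
    P[z==0]=np.nan
    return P
def ray(c,uv,h):
    K=c["camera_matrix"];T=c["world_from_camera"]
    d=T[:3,:3]@np.linalg.solve(K,[uv[0],uv[1],1]); o=T[:3,3]
    return o+d*(h-o[2])/d[2]
E
python3 - <<'E'
import pickle,numpy as np,cv2
from h import *
d=pickle.load(open("v0.pkl","rb"))
for n in d:
    c=d[n];P=cloud(c);im=c["image"].astype(int);print(n)
    white=((im.min(2)>110)&(P[...,2]>.004)&(P[...,2]<.035)&(abs(P[...,0]-.4)<.45)&(abs(P[...,1]+.3)<.6)).astype(np.uint8)
    k,l,s,ce=cv2.connectedComponentsWithStats(white)
    for i in range(1,k):
        if s[i,4]<60: continue
        ys,xs=np.nonzero(l==i)
        q=np.array([ray(c,(x,y),.0115)[:2] for x,y in zip(xs,ys)])
        m=q.mean(0);w,V=np.linalg.eigh(np.cov((q-m).T));a=V[:,1];t=(q-m)@a;o=(q-m)@V[:,0]
        print(" syr",ce[i].round(),s[i,4],"mid",m.round(3),"r",np.hypot(*m).round(3),"dir",a.round(3),"t",t.min().round(3),t.max().round(3),"prof",[ (round(b,3),round(np.ptp(o[abs(t-b)<.004]),3)) for b in np.linspace(t.min()+.004,t.max()-.004,9) if (abs(t-b)<.004).any()])
    # vertical structure of bin
    top=(abs(P[...,2]-.236)<.012)&(abs(P[...,0]-.5)<.3)&(abs(P[...,1])<.25)
    q=P[top];r=cv2.minAreaRect(q[:,:2].astype(np.float32)); print(" top",top.sum(),r,np.median(q[:,2]).round(3))
    body=(P[...,2]>.07)&(P[...,2]<.2)&(P[...,0]>.3)&(P[...,0]<.75)&(abs(P[...,1])<.25)
    q=P[body];r=cv2.minAreaRect(q[:,:2].astype(np.float32));print(" body",body.sum(),r, cv2.boxPoints(r).round(3).tolist())
    ped=(P[...,2]>.015)&(P[...,2]<.06)&(P[...,0]>.3)&(P[...,0]<.75)&(abs(P[...,1]+.1)<.2)
    k,l,s,ce=cv2.connectedComponentsWithStats(ped.astype(np.uint8))
    for i in range(1,k):
        if s[i,4]>40: print(" low",ce[i].round(),s[i,4],np.nanmedian(P[l==i],0).round(3),np.nanmax(P[l==i],0).round(3),np.nanmin(P[l==i],0).round(3))
im=cv2.resize(d["scene"]["image"][120:240,290:420,::-1],None,fx=4,fy=4,interpolation=2)
im2=cv2.resize(d["side"]["image"][130:250,200:340,::-1],None,fx=4,fy=4,interpolation=2)[:,:520]
cv2.imwrite("pics/bin0.png",im);
E
```

```text
scene
 syr [244. 170.] 672 mid [ 0.044 -0.021] r 0.049 dir [0.346 0.938] t -0.106 0.122 prof [(np.float64(-0.102), np.float64(0.05)), (np.float64(-0.074), np.float64(0.119)), (np.float64(-0.047), np.float64(0.165)), (np.float64(-0.02), np.float64(0.103)), (np.float64(0.008), np.float64(0.078)), (np.float64(0.035), np.float64(0.062)), (np.float64(0.063), np.float64(0.081)), (np.float64(0.09), np.float64(0.125)), (np.float64(0.118), np.float64(0.036))]
 syr [274. 257.] 231 mid [ 0.497 -0.286] r 0.573 dir [-0.886  0.463] t -0.069 0.06 prof [(np.float64(-0.065), np.float64(0.01)), (np.float64(-0.05), np.float64(0.02)), (np.float64(-0.035), np.float64(0.019)), (np.float64(-0.02), np.float64(0.022)), (np.float64(-0.005), np.float64(0.02)), (np.float64(0.011), np.float64(0.019)), (np.float64(0.026), np.float64(0.037)), (np.float64(0.041), np.float64(0.038)), (np.float64(0.056), np.float64(0.018))]
 syr [182. 289.] 269 mid [ 0.386 -0.545] r 0.668 dir [-0.497  0.867] t -0.049 0.051 prof [(np.float64(-0.045), np.float64(0.025)), (np.float64(-0.034), np.float64(0.025)), (np.float64(-0.022), np.
[... 5455 characters left out ...]
float64(0.02))]
 top 833 ((0.5281226634979248, 0.07733967900276184), (0.21192669868469238, 0.1801237016916275), 15.576576232910156) 0.236
 body 2254 ((0.5855134725570679, -0.008150279521942139), (0.1490289270877838, 0.43161696195602417), 63.168060302734375) [[0.35899999737739563, 0.023000000044703484], [0.7440000176429749, -0.1720000058412552], [0.8119999766349792, -0.039000000804662704], [0.4269999861717224, 0.15600000321865082]]
 low [295. 215.] 668 [ 0.516 -0.     0.044] [0.645 0.1   0.06 ] [ 0.413 -0.07   0.015]
 low [364. 223.] 122 [ 0.724 -0.152  0.037] [ 0.749 -0.114  0.059] [ 0.71  -0.168  0.016]
 low [323. 266.] 76 [ 0.484 -0.289  0.022] [ 0.526 -0.259  0.03 ] [ 0.457 -0.3    0.015]
```

View pics/bin0.png

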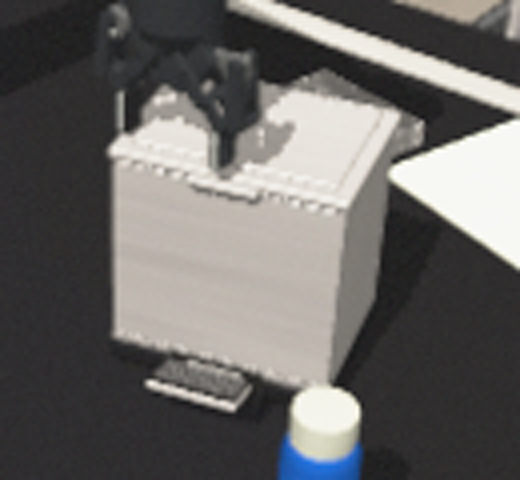

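The bin's front faces roughly -y and is turned about 16°, with the pedal pad at crop (198,380). Next I'll fit the front face and the pedal.

Run:
```python
import pickle,numpy as np,cv2
from h import *
d=pickle.load(open("v0.pkl","rb"))
for n in d:
    P=cloud(d[n]);q=P[(P[...,2]>.08)&(P[...,2]<.2)&(P[...,0]>.4)&(P[...,0]<.68)&(P[...,1]>-.08)&(P[...,1]<.15)]
    c=q[abs(q[:,1]-np.interp(q[:,0],[.4,.7],[-.03,.06]))<.05]
    for _ in range(15):
        b=np.polyfit(c[:,0],c[:,1],1);r=q[:,1]-np.polyval(b,q[:,0]);c=q[abs(r)<.006]
    a=np.arctan(b[0]);u=np.array([np.cos(a),np.sin(a)]);f=np.array([np.sin(a),-np.cos(a)])
    t=c[:,:2]@u;off=np.median(c[:,:2]@f)
    lo,hi=np.percentile(t,[.5,99.5]);mid=u*(lo+hi)/2+f*off
    print(n,len(c),"yaw deg",np.degrees(a)+90,"t",lo,hi,hi-lo,"frontmid",mid,"centre",mid-.075*f,"pad",mid+.041*f)
    top=P[(abs(P[...,2]-.236)<.008)&(P[...,0]>.35)&(P[...,0]<.7)&(abs(P[...,1]-.08)<.15)]
    e=top[:,:2]@u;g=top[:,:2]@f-off
    print(" lid u",np.percentile(e,[1,99]),"f rel front",np.percentile(g,[1,99]))
    L=P.reshape(-1,3);g=L[:,:2]@f-off;e=L[:,:2]@u
    m=(g>.012)&(g<.08)&(e>lo)&(e<hi)&(L[:,2]>.03)&(L[:,2]<.07)
    print(" pad pts",m.sum(),"e",np.percentile(e[m],[3,50,97])-(lo+hi)/2,"g",np.percentile(g[m],[3,50,97]),"z",np.percentile(L[m,2],[5,50,95]))
```

```text
scene 1619 yaw deg 106.4730284941295 t 0.42954108888623865 0.6254903329583269 0.19594924407208825 frontmid [0.54679753 0.01115232] centre [0.52553024 0.08307382] pad [ 0.55842366 -0.02816476]
 lid u [0.42723256 0.6284229 ] f rel front [-0.15113898  0.01223536]
 pad pts 195 e [-0.03780329  0.00253411  0.03817907] g [0.02229593 0.05035431 0.06541021] z [0.04589716 0.05273406 0.05843409]
side 1029 yaw deg 106.6055056626549 t 0.42504037542972944 0.6240153202285298 0.19897494479880035 frontmid [0.54497802 0.00797142] centre [0.52354448 0.07984355] pad [ 0.55669502 -0.03131868]
 lid u [0.42311281 0.62586254] f rel front [-0.15164975  0.01245772]
 pad pts 153 e [-0.04539317 -0.00478519  0.03601997] g [0.01905382 0.04674944 0.06575089] z [0.04058366 0.05151403 0.05879352]
```

```bash
cat >> h.py <<'E'
from scipy.spatial.transform import Rotation as Rn
from plant import observe
f=np.array([.284,-.959,0]);u=np.array([.959,.284,0]);C=np.array([.5245,.0815,0]);Pad=np.array([.5575,-.030,0])
def pose(z,y):
    z=np.array(z,float);z/=np.linalg.norm(z);y=np.array(y,float);y-=z*(z@y);y/=np.linalg.norm(y)
    return Rn.from_matrix(np.stack([np.cross(y,z),y,z],1))
def tilt(deg,y=u): t=np.radians(deg);return pose(-f*np.sin(t)+np.array([0,0,-np.cos(t)]),y)
def rel(p,R,s=None):
    s=s or observe();R0=Rn.from_euler("xyz",s["ee_rot"])
    return np.r_[R0.inv().apply(np.array(p)-s["tool_pos"])/.2,(R0.inv()*R).as_rotvec()/np.radians(30)].round(3).tolist()
E
python3 - <<'E'
from h import *
print(rel(Pad+.08*f+[0,0,.16],tilt(25)))
E
```

```text
[-0.533, 0.405, 0.352, 0.116, 0.827, -0.542]
```

>>> arm_command(
  targets=[
    [0,0,-0.2,0,0,0],
    [-0.2,0.1,-0.2,0,0.1,-0.1],
    [-0.53,0.4,-0.1,0.06,0.4,-0.3],
    [-0.53,0.4,0.1,0.12,0.83,-0.54],
    [-0.53,0.4,0.35,0.12,0.83,-0.54],
    [-0.53,0.4,0.35,0.12,0.83,-0.54],
    [-0.53,0.4,0.35,0.12,0.83,-0.54],
    [-0.53,0.4,0.35,0.12,0.83,-0.54],
  ],
  fingers=-1,
  force=40,
)

```text
clock: 1.1
tool_pos: [0.5814, -0.1052, 0.1655]
ee_rot: [3.135, -0.433, 1.862]
force: [0.1, -1.3, 1.0]
width: -0.0001
grip_force: 0.0
```

Run:
```python
from h import *
s=observe();print(s["tool_pos"],s["joint_positions"].round(2),s["width"])
for a,z in((.004,.062),(.006,.045),(.009,.021)): print(rel(Pad+a*f+[0,0,z],tilt(25)))
```

```text
[ 0.58142433 -0.10522488  0.16548743] [-0.35  0.66  0.41  1.58  0.35  0.88] -5.6350816657537684e-05
[0.123, -0.01, 0.627, 0.009, 0.006, 0.007]
[0.078, -0.011, 0.7, 0.009, 0.006, 0.007]
[0.014, -0.012, 0.802, 0.009, 0.006, 0.007]
```

>>> arm_command(
  targets=[
    [0.02,0,0.2,0,0,0],
    [0.06,0,0.4,0,0,0],
    [0.12,-0.01,0.55,0,0,0],
    [0.12,-0.01,0.62,0,0,0],
    [0.12,-0.01,0.62,0,0,0],
    [0.12,-0.01,0.62,0,0,0],
    [0.12,-0.01,0.62,0,0,0],
    [0.12,-0.01,0.62,0,0,0],
  ],
)

```text
clock: 2.1
tool_pos: [0.5576, -0.036, 0.0596]
ee_rot: [3.14, -0.437, 1.858]
force: [-0.2, 0.2, 0.8]
width: -0.0002
grip_force: 0.0
```

Run:
```python
from h import *
from plant import camera
cs=camera("scene")["image"];cd=camera("side")["image"]
a=cv2.resize(cs[120:240,290:390],None,fx=4,fy=4);b=cv2.resize(cd[130:250,230:330],None,fx=4,fy=4)
cv2.imwrite("pics/p1.png",np.hstack([a,b])[:,:,::-1])
print(observe()["tool_pos"])
for a,z in((.006,.045),(.007,.035),(.009,.021),(.009,.018)): print(rel(Pad+a*f+[0,0,z],tilt(25)))
```

```text
[ 0.55726973 -0.03570844  0.05928994]
[-0.033, 0.009, 0.063, 0.002, -0.002, -0.002]
[-0.059, 0.009, 0.107, 0.002, -0.002, -0.002]
[-0.097, 0.009, 0.166, 0.002, -0.002, -0.002]
[-0.104, 0.009, 0.179, 0.002, -0.002, -0.002]
```

View pics/p1.png

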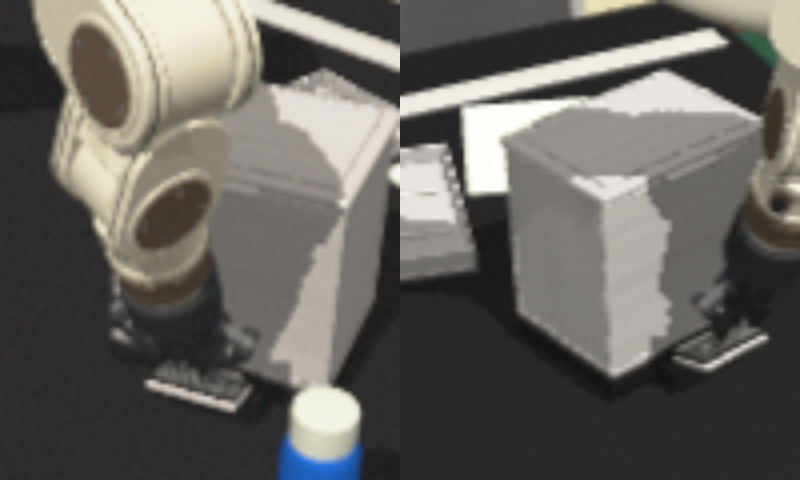

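The closed fingers are right above the pad (crop left at about (195,370), right at (720,345)), clear of the bin front. I'll press slowly.

>>> arm_command(
  targets=[
    [-0.02,0.01,0.03,0,0,0],
    [-0.03,0.01,0.045,0,0,0],
    [-0.035,0.01,0.06,0,0,0],
    [-0.04,0.01,0.075,0,0,0],
    [-0.045,0.01,0.085,0,0,0],
    [-0.053,0.01,0.095,0,0,0],
    [-0.06,0.01,0.105,0,0,0],
    [-0.065,0.01,0.115,0,0,0],
  ],
)

```text
clock: 3.2
tool_pos: [0.5606, -0.0381, 0.0339]
ee_rot: [3.139, -0.435, 1.858]
force: [-0.4, -3.8, 6.1]
width: -0.0007
grip_force: 2.8
```

Run:
```python
from h import *
s=observe();print(s["tool_pos"],s["force"])
for a,z in((.009,.024),(.009,.021),(.009,.018)): print(rel(Pad+a*f+[0,0,z],tilt(25)))
```

```text
[ 0.56062071 -0.03808757  0.03390758] [-0.44496388 -3.83581843  6.08565014]
[-0.023, -0.004, 0.044, 0.005, 0.003, -0.001]
[-0.029, -0.004, 0.058, 0.005, 0.003, -0.001]
[-0.035, -0.004, 0.071, 0.005, 0.003, -0.001]
```

>>> arm_command(
  targets=[
    [-0.006,0,0.01,0,0,0],
    [-0.01,0,0.02,0,0,0],
    [-0.014,0,0.028,0,0,0],
    [-0.017,0,0.035,0,0,0],
    [-0.02,0,0.042,0,0,0],
    [-0.024,0,0.048,0,0,0],
    [-0.026,0,0.053,0,0,0],
    [-0.028,0,0.056,0,0,0],
  ],
)

```text
clock: 4.2
tool_pos: [0.5604, -0.0373, 0.022]
ee_rot: [3.139, -0.437, 1.858]
force: [-1.0, -3.6, 13.4]
width: -0.0
grip_force: 6.5
```

>>> arm_command(
  targets=[
    [-0.002,0,0.005,0,0,0],
    [-0.003,0,0.008,0,0,0],
    [-0.003,0,0.008,0,0,0],
    [-0.003,0,0.008,0,0,0],
    [-0.003,0,0.008,0,0,0],
    [-0.003,0,0.008,0,0,0],
    [-0.003,0,0.008,0,0,0],
    [-0.003,0,0.008,0,0,0],
  ],
)

```text
clock: 5.2
tool_pos: [0.5605, -0.0373, 0.0218]
ee_rot: [3.139, -0.437, 1.858]
force: [-3.1, -5.3, 19.3]
width: -0.0001
grip_force: 9.5
```

Run:
```python
from h import *
from plant import camera
P=cloud(camera("side"));q=(P-C)[(P[...,2]>.25)&(P[...,2]<.4)];g=q@-f;e=q@u
m=(g>.05)&(g<.14)&(abs(e)<.11);print(m.sum(),np.percentile(g[m],[5,50,95]) if m.any() else 0,np.percentile(q[m,2],[5,95]) if m.any() else 0)
s=observe();print(s["tool_pos"],s["force"])
```

```text
1266 [0.07949651 0.10477704 0.13500929] [0.25411615 0.3477055 ]
[ 0.56045468 -0.03726731  0.02177547] [-2.58497073 -6.05784966 18.73492823]
```

>>> arm_command(
  targets=[
    [0,0,-0.02,0,0,0],
    [0,0,-0.08,0,0,0],
    [0,0,-0.2,0,0,0],
    [0,0,-0.45,0,0,0],
    [0,0,-0.7,0,0,0],
    [0,0,-0.75,0,0,0],
    [0,0,-0.75,0,0,0],
    [0,0,-0.75,0,0,0],
  ],
  fingers=1,
)

```text
clock: 6.25
tool_pos: [0.5763, -0.097, 0.1525]
ee_rot: [-3.138, -0.44, 1.857]
force: [-0.6, -0.7, 0.0]
width: 0.0855
grip_force: 0.0
```

Run:
```python
from h import *
from plant import camera
P=cloud(camera("side"));q=(P-C)[(P[...,2]>.25)&(P[...,2]<.4)];g=q@-f;e=q@u
m=(g>.05)&(g<.14)&(abs(e)<.11);print(m.sum(),np.percentile(g[m],[5,50,95]),np.percentile(q[m,2],[5,95]))
s=observe();print(s["tool_pos"],s["force"],s["width"],s["joint_positions"].round(2))
for y in((.455,.89,0),(-.455,-.89,0)): print(rel([.509,-.292,.16],pose([0,0,-1],y)))
```

```text
1638 [0.07454076 0.09378276 0.11290591] [0.2569137  0.37522447]
[ 0.57630546 -0.09686658  0.1525038 ] [ 0.50507018 -0.1821994   0.6379532 ] 0.08545565485369784 [-0.34  0.66  0.37  1.55  0.35  0.89]
[-0.745, -0.6, -0.39, 0.334, -0.797, -1.523]
[-0.745, -0.6, -0.39, -0.98, -0.411, 4.363]
```

>>> arm_command(
  targets=[
    [-0.2,-0.15,-0.15,0.05,-0.12,-0.22],
    [-0.4,-0.3,-0.3,0.1,-0.24,-0.45],
    [-0.6,-0.5,-0.39,0.15,-0.36,-0.68],
    [-0.74,-0.6,-0.39,0.2,-0.48,-0.91],
    [-0.74,-0.6,-0.39,0.2,-0.48,-0.91],
    [-0.74,-0.6,-0.39,0.2,-0.48,-0.91],
    [-0.74,-0.6,-0.39,0.2,-0.48,-0.91],
    [-0.74,-0.6,-0.39,0.2,-0.48,-0.91],
  ],
)

```text
clock: 7.3
tool_pos: [0.5105, -0.2913, 0.1623]
ee_rot: [3.097, -0.171, 2.352]
force: [0.2, 0.7, -0.3]
width: 0.0854
grip_force: 0.0
```

Run:
```python
from h import *
print(rel([.509,-.292,.16],pose([0,0,-1],(.455,.89,0))))
```

```text
[0.001, -0.008, 0.011, 0.135, -0.31, -0.612]
```

>>> arm_command(
  targets=[
    [0,0,0,0.07,-0.15,-0.3],
    [0,-0.01,0.01,0.135,-0.31,-0.61],
    [0,-0.01,0.01,0.135,-0.31,-0.61],
    [0,-0.01,0.01,0.135,-0.31,-0.61],
    [0,-0.01,0.01,0.135,-0.31,-0.61],
    [0,-0.01,0.01,0.135,-0.31,-0.61],
    [0,-0.01,0.01,0.135,-0.31,-0.61],
    [0,-0.01,0.01,0.135,-0.31,-0.61],
  ],
)

```text
clock: 8.3
tool_pos: [0.5083, -0.2934, 0.1602]
ee_rot: [-3.141, 0.0, 2.666]
force: [-0.4, -0.8, 0.9]
width: 0.0854
grip_force: 0.0
```

Run:
```python
from h import *
from plant import camera
c=camera("wrist");im=c["image"];cv2.imwrite("pics/w1.png",im[:,:,::-1]);P=cloud(c)
w=((im.min(2)>110)&(P[...,2]>.003)&(P[...,2]<.04)).astype(np.uint8)
k,l,s,ce=cv2.connectedComponentsWithStats(w)
for i in range(1,k):
    if s[i,4]<200: continue
    ys,xs=np.nonzero(l==i);q=np.array([ray(c,(x,y),.0115)[:2] for x,y in zip(xs,ys)])
    r=cv2.minAreaRect(q.astype(np.float32));print(ce[i].round(),s[i,4],r)
    m=q.mean(0);W,V=np.linalg.eigh(np.cov((q-m).T));a=V[:,1];t=(q-m)@a;o=(q-m)@V[:,0];print(m,a,t.min(),t.max(),[(round(b,3),round(np.ptp(o[abs(t-b)<.003]),3)) for b in np.linspace(t.min(),t.max(),12)])
print(observe()["tool_pos"],observe()["ee_rot"])
```

```text
[625.  30.] 224 ((0.5089961290359497, 0.023184534162282944), (0.05786437913775444, 0.006715051364153624), 16.71530532836914)
[0.50848381 0.02327226] [-0.95344479 -0.30156763] -0.029393476963842206 0.028426503197079275 [(np.float64(-0.029), np.float64(0.001)), (np.float64(-0.024), np.float64(0.003)), (np.float64(-0.019), np.float64(0.003)), (np.float64(-0.014), np.float64(0.003)), (np.float64(-0.008), np.float64(0.003)), (np.float64(-0.003), np.float64(0.004)), (np.float64(0.002), np.float64(0.006)), (np.float64(0.007), np.float64(0.007)), (np.float64(0.013), np.float64(0.006)), (np.float64(0.018), np.float64(0.006)), (np.float64(0.023), np.float64(0.002)), (np.float64(0.028), np.float64(0.002))]
[611.  82.] 1089 ((0.5501498579978943, 0.003568151965737343), (0.05404006689786911, 0.018076913431286812), 16.480287551879883)
[0.54968231 0.00347264] [-0.95885198 -0.28390646] -0.02749349035161514 0.026546084063860866 [(np.float64(-0.027), np.float64(0.018)), (np.float64(-0.023), np.float64(0.018)), (np.float64(-0.018), np.float64(0.018)), (np.float64(-0.013), np.float64(0.018)), (np.float64
[... 7442 characters left out ...]
6714285612106), 65.22007751464844)
[ 0.71786807 -0.30890262] [0.56491225 0.82515099] -0.028037560398882996 0.026805068617315745 [(np.float64(-0.028), np.float64(0.003)), (np.float64(-0.023), np.float64(0.009)), (np.float64(-0.018), np.float64(0.016)), (np.float64(-0.013), np.float64(0.026)), (np.float64(-0.008), np.float64(0.026)), (np.float64(-0.003), np.float64(0.023)), (np.float64(0.002), np.float64(0.021)), (np.float64(0.007), np.float64(0.02)), (np.float64(0.012), np.float64(0.019)), (np.float64(0.017), np.float64(0.017)), (np.float64(0.022), np.float64(0.014)), (np.float64(0.027), np.float64(0.01))]
[ 0.508245   -0.29331308  0.1602138 ] [-3.14151370e+00  1.89050954e-04  2.66643431e+00]
```

View pics/w1.png

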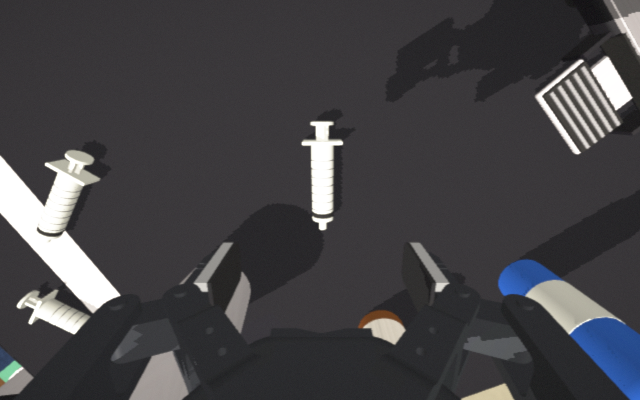

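The target syringe is centred at (322,175) with its flange at (322,142), lying along the image's vertical axis, so it lines up between the fingers. I'll descend and grip.

>>> arm_command(
  targets=[
    [0,0,0.2,0,0,0],
    [0,0.005,0.4,0,0,0],
    [0,0.005,0.6,0,0,0],
    [0,0.005,0.7,0,0,0],
    [0,0.005,0.76,0,0,0],
    [0,0.005,0.785,0,0,0],
    [0,0.005,0.785,0,0,0],
    [0,0.005,0.785,0,0,0],
  ],
)

```text
clock: 9.35
tool_pos: [0.5096, -0.2928, 0.0044]
ee_rot: [-3.141, 0.003, 2.667]
force: [0.3, -0.5, 0.4]
width: 0.0852
grip_force: 0.0
```

>>> arm_command(
  targets=[
    [0,0,0,0,0,0],
    [0,0,0,0,0,0],
    [0,0,0,0,0,0],
    [0,0,0,0,0,0],
    [0,0,0,0,0,0],
    [0,0,0,0,0,0],
    [0,0,0,0,0,0],
    [0,0,0,0,0,0],
  ],
  fingers=-1,
  force=30,
)

```text
clock: 10.35
tool_pos: [0.5089, -0.2925, 0.0036]
ee_rot: [-3.141, 0.001, 2.667]
force: [-0.4, 1.1, 4.2]
width: 0.0218
grip_force: 29.7
```

>>> arm_command(
  targets=[
    [0,0,-0.15,0,0,0],
    [0,0,-0.35,0,0,0],
    [0,0,-0.6,0,0,-0.2],
    [0,0,-0.8,0,0,-0.5],
    [0,0,-1,0,0,-0.75],
    [0,0,-1,0,0,-0.8],
    [0,0,-1,0,0,-0.8],
    [0,0,-1,0,0,-0.8],
  ],
)

```text
clock: 11.35
tool_pos: [0.5077, -0.2918, 0.2014]
ee_rot: [3.14, -0.003, 3.085]
force: [-0.4, -0.2, -0.3]
width: 0.0219
grip_force: 29.5
```

Run:
```python
from h import *
s=observe();print(s["tool_pos"],s["width"],s["grip_force"],s["joint_positions"].round(2))
print(rel(C+.2*f+[0,0,.31],tilt(0,-f)))
```

```text
[ 0.50774778 -0.29176136  0.20135791] 0.021879051943693526 29.482329189777374 [-0.52  0.43  0.19  1.34 -0.   -0.47]
[-0.314, 0.927, -0.543, 0.004, -0.005, -0.658]
```

>>> arm_command(
  targets=[
    [0,0.05,-0.25,0,0,0],
    [-0.05,0.2,-0.54,0,0,-0.2],
    [-0.15,0.45,-0.54,0,0,-0.4],
    [-0.25,0.7,-0.54,0,0,-0.66],
    [-0.31,0.93,-0.54,0,0,-0.66],
    [-0.31,0.93,-0.54,0,0,-0.66],
    [-0.31,0.93,-0.54,0,0,-0.66],
    [-0.31,0.93,-0.54,0,0,-0.66],
  ],
)

```text
clock: 12.35
tool_pos: [0.5805, -0.1112, 0.3108]
ee_rot: [-3.141, -0.001, -2.854]
force: [0.3, 0.3, -0.3]
width: 0.0215
grip_force: 29.5
```

Run:
```python
from h import *
s=observe();print(s["tool_pos"],s["width"],s["grip_force"])
for z in (.30,.205):print(rel(C+.0*f+[0,0,z],tilt(0,-f)))
```

```text
[ 0.58049428 -0.11120432  0.31079221] 0.02151214674526209 29.523373246192932
[-0.005, 1.003, 0.054, -0.0, -0.002, -0.0]
[-0.006, 1.003, 0.529, -0.0, -0.002, -0.0]
```

>>> arm_command(
  targets=[
    [0,0.2,0,0,0,0],
    [0,0.45,0,0,0,0],
    [0,0.7,0.03,0,0,0],
    [0,0.9,0.05,0,0,0],
    [0,0.98,0.2,0,0,0],
    [0,0.98,0.4,0,0,0],
    [0,0.98,0.53,0,0,0],
    [0,0.98,0.53,0,0,0],
  ],
)

```text
clock: 13.35
tool_pos: [0.5233, 0.0764, 0.2032]
ee_rot: [3.141, -0.005, -2.854]
force: [-0.3, -0.7, 0.4]
width: 0.0216
grip_force: 29.6
```

Run:
```python
from h import *
from plant import camera
a=camera("scene")["image"][90:230,290:420];b=camera("side")["image"][90:230,220:350]
cv2.imwrite("pics/d1.png",cv2.resize(np.hstack([a,b]),None,fx=3,fy=3)[:,:,::-1])
s=observe();print(s["tool_pos"],s["width"],s["grip_force"],s["force"],(s["tool_pos"]-C)@-f)
```

```text
[0.52548237 0.07694608 0.20607886] 0.0215026226795744 29.572217166423798 [ 0.08166178  0.63465923 -0.48691017] -0.0046461979581410035
```

View pics/d1.png

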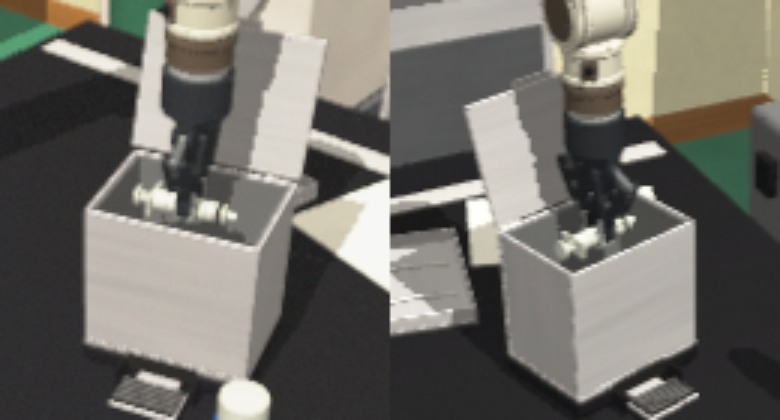

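The syringe (left (185,205), right (598,240)) hangs within the open mouth, and the lid is standing open. I'll release it and rise.

>>> arm_command(
  targets=[
    [0,0,0,0,0,0],
    [0,0,0,0,0,0],
    [0,0,0,0,0,0],
    [0,0,0,0,0,0],
    [0,0,0,0,0,0],
    [0,0,0,0,0,0],
    [0,0,0,0,0,0],
    [0,0,0,0,0,0],
  ],
  fingers=0.2,
)

```text
clock: 14.45
tool_pos: [0.525, 0.0778, 0.2052]
ee_rot: [-3.141, 0.0, -2.852]
force: [-0.1, -0.3, 0.7]
width: 0.0516
grip_force: 0.0
```

>>> arm_command(
  targets=[
    [0,0,-0.2,0,0,0],
    [0,0,-0.45,0,0,0],
    [0,0,-0.7,0,0,0],
    [0,0,-0.9,0,0,0],
    [0,0,-1,0,0,0],
    [0,0,-1,0,0,0],
    [0,0,-1,0,0,0],
    [0,0,-1,0,0,0],
  ],
)

```text
clock: 15.45
tool_pos: [0.5245, 0.0778, 0.4037]
ee_rot: [-3.142, -0.003, -2.852]
force: [0.1, 1.3, -0.4]
width: 0.0515
grip_force: 0.0
```

Run:
```python
from h import *
from plant import camera
a=camera("wrist")["image"];b=camera("scene")["image"]
cv2.imwrite("pics/d2.png",np.hstack([cv2.resize(a,(480,300)),cv2.resize(b[90:240,280:430],(300,300))])[:,:,::-1])
s=observe();print(s["tool_pos"],s["width"],s["joint_positions"].round(2))
# go round the bin's robot-left side: high, then behind the lid
for p in (C-.1*f+[0,0,.43],C-.185*f+[0,0,.43],C-.185*f+[0,0,.335]): print(rel(p,tilt(0,-f)),rel(p,tilt(0,u)))
```

```text
[0.52463169 0.07781316 0.40413156] 0.05108234428593327 [ 0.15  0.31  0.55  1.81 -0.   -0.14]
[-0.005, 0.518, -0.129, -0.0, -0.004, 0.003] [-0.005, 0.518, -0.129, -0.003, -0.003, 3.003]
[-0.006, 0.943, -0.129, -0.0, -0.004, 0.003] [-0.006, 0.943, -0.129, -0.003, -0.003, 3.003]
[-0.007, 0.943, 0.346, -0.0, -0.004, 0.003] [-0.007, 0.943, 0.346, -0.003, -0.003, 3.003]
```

View pics/d2.png

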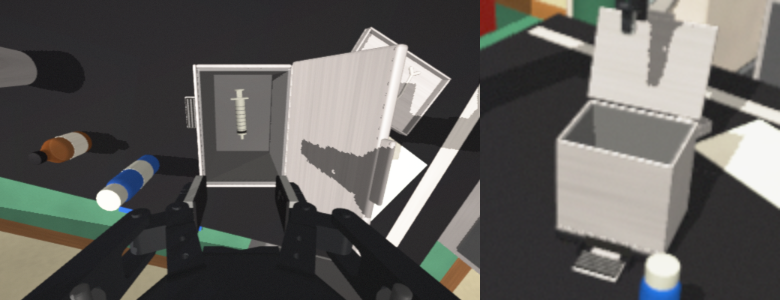

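The syringe lies inside the bin at (240,113). Now I'll pass over the lid and get behind it.

>>> arm_command(
  targets=[
    [0,0,-0.08,0,0,0],
    [0,0.1,-0.15,0,0,0],
    [0,0.3,-0.15,0,0,0],
    [0,0.5,-0.15,0,0,0],
    [0,0.75,-0.15,0,0,0],
    [0,0.95,-0.15,0,0,0],
    [0,0.95,-0.15,0,0,0],
    [0,0.95,-0.15,0,0,0],
  ],
  fingers=-1,
)

```text
clock: 16.55
tool_pos: [0.4706, 0.2597, 0.4348]
ee_rot: [-3.141, -0.001, -2.852]
force: [-0.6, -1.1, 0.1]
width: 0.0002
grip_force: 0.0
```

Run:
```python
from h import *
s=observe();print(s["tool_pos"],s["force"],s["width"],s["joint_positions"].round(2),(s["tool_pos"]-C)@-f)
for x,z in ((.185,.335),(.13,.335),(.02,.335)): print(rel(C-x*f+[0,0,z],tilt(0,-f)))
```

```text
[0.47060558 0.25974686 0.43476881] [-0.59455146 -1.14067523  0.12790895] 0.0001971709139847477 [ 0.5   0.35  0.69  1.91 -0.    0.21] 0.186244759642851
[-0.006, -0.005, 0.499, -0.002, -0.001, 0.004]
[-0.005, -0.28, 0.499, -0.002, -0.001, 0.004]
[-0.004, -0.831, 0.5, -0.002, -0.001, 0.004]
```

Next I'll descend behind the lid, then push slowly forward.

>>> arm_command(
  targets=[
    [0,0,0.15,0,0,0],
    [0,0,0.3,0,0,0],
    [0,0,0.45,0,0,0],
    [0,0,0.5,0,0,0],
    [0,-0.08,0.5,0,0,0],
    [0,-0.16,0.5,0,0,0],
    [0,-0.22,0.5,0,0,0],
    [0,-0.27,0.5,0,0,0],
  ],
)

```text
clock: 17.55
tool_pos: [0.4869, 0.2082, 0.3383]
ee_rot: [3.139, 0.006, -2.852]
force: [-4.2, 2.9, 15.5]
width: -0.0001
grip_force: 7.9
```

>>> arm_command(
  targets=[
    [0,-0.05,0,0,0,0],
    [0,-0.1,0,0,0,0],
    [0,-0.15,0,0,0,0],
    [0,-0.2,0,0,0,0],
    [0,-0.25,0,0,0,0],
    [0,-0.3,0,0,0,0],
    [0,-0.35,0,0,0,0],
    [0,-0.4,0,0,0,0],
  ],
)

```text
clock: 18.55
tool_pos: [0.509, 0.1307, 0.3346]
ee_rot: [-3.141, -0.001, -2.852]
force: [0.5, 0.3, 0.2]
width: 0.0002
grip_force: 0.0
```

Run:
```python
from h import *
from plant import camera
a=camera("scene")["image"];b=camera("side")["image"]
cv2.imwrite("pics/e1.png",np.hstack([cv2.resize(a[80:240,270:430],(400,400)),cv2.resize(b[80:240,200:360],(400,400))])[:,:,::-1])
```

```text
(no output)
```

View pics/e1.png

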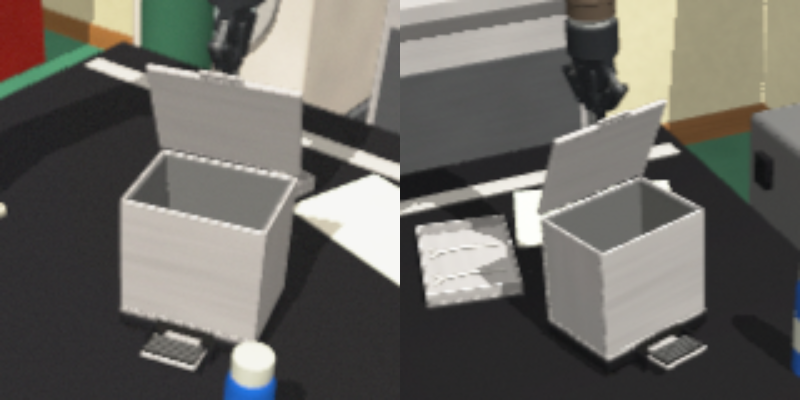

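The lid is tipping forward, now a bit past upright, with the fingers behind it. I'll keep pushing.

>>> arm_command(
  targets=[
    [0,-0.05,0,0,0,0],
    [0,-0.1,0,0,0,0],
    [0,-0.15,0,0,0,0],
    [0,-0.2,0,0,0,0],
    [0,-0.25,0,0,0,0],
    [0,-0.28,0,0,0,0],
    [0,-0.28,0,0,0,0],
    [0,-0.28,0,0,0,0],
  ],
)

```text
clock: 19.65
tool_pos: [0.525, 0.0779, 0.3352]
ee_rot: [-3.141, 0.0, -2.852]
force: [-0.4, 0.4, -0.8]
width: 0.0003
grip_force: 0.0
```

>>> arm_command(
  targets=[
    [0,0,-0.1,0,0,0],
    [0,0,-0.25,0,0,0],
    [0,0,-0.4,0,0,0],
    [0,0,-0.4,0,0,0],
    [0,0,-0.4,0,0,0],
    [0,0,-0.4,0,0,0],
    [0,0,-0.4,0,0,0],
    [0,0,-0.4,0,0,0],
  ],
)

```text
clock: 20.65
tool_pos: [0.5248, 0.0778, 0.4147]
ee_rot: [-3.141, -0.001, -2.852]
force: [0.0, 0.7, 0.6]
width: 0.0001
grip_force: 0.0
```

Run:
```python
from h import *
from plant import camera
c=camera("scene");a=c["image"];e=camera("side");b=e["image"]
cv2.imwrite("pics/e2.png",np.hstack([cv2.resize(a[80:400,140:460],(400,400)),cv2.resize(b[80:400,200:520],(400,400))])[:,:,::-1])
for k in(c,e):
    P=cloud(k);q=P-C;m=(abs(q@f)<.07)&(abs(q@u)<.09)&(P[...,2]<.32);print(m.sum(),np.percentile(P[m][:,2],[5,50,95]))
    m=(q@f>.09)&(q@f<.14)&(abs(q@u)<.04)&(P[...,2]>.015);print(m.sum(),np.median(P[m][:,2]))
```

```text
1255 [0.15137366 0.23924841 0.24149437]
183 0.05359536244841967
923 [0.17172522 0.23795626 0.24185383]
133 0.05137318230777943
```

View pics/e2.png

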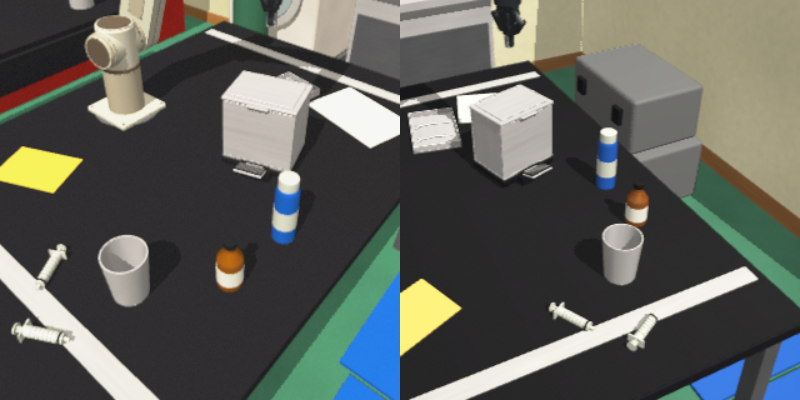

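The lid is shut (top at 0.238 m), the pedal is up again (0.051 m), and the other things are untouched. I'm handing the job in.

```bash
python3 -c "
from plant import job_done
print(job_done())"
```

```text
the job is handed in; nothing more can be done
None
```

I dropped the used syringe nearest the base into the bin, shut the lid again, left the other things where they stood, and handed the job in at about 21 s of the 64 s allowed.

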